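Turn the dish carrier out from under the inspection head and hold it up level

ROBOT

A 7-joint arm with a two-finger parallel gripper is mounted at the origin on the work surface. World frame = base frame: x ahead of the robot, y to its left, z up, the work surface at z = 0. Lengths are in m, angles in rad, forces in N, time in s.
With the tool pointing down it reaches from about 0.35 to 0.9 m from the base axis. Payload 8.1 kg.
Tool frame: the origin (TCP) lies midway between the tips of the shut fingers; the grasp point (between the pads) lies 19 mm behind it; x points along the fingers, z is the direction in which the jaws open and shut, and the axes are right-handed (so a half turn about x gives the same grasp; the last joint's range is limited). The gripper opens to 92 mm and grips with 3 to 60 N. Pads are 19 mm wide; open, the fingers measure 130 mm over their backs; the gripper's body (75 mm by 190 mm) begins 47 mm behind the grasp point.
Start: joints at [1.038, 0.434, 0.025, 1.573, -0.012, 1.134, -0.075], TCP at [0.26, -0.568, 0.227] pointing down, gripper open.
Joint ranges: [-2.62, 2.62], [-0.44, 2.09], [-1.27, 1.32], [0.08, 2.57], [-1.32, 4.46], [0.12, 2], [-2.74, 2.74]. Speed limits (rad/s): [2.22, 2.22, 3.01, 3.01, 3.14, 3.14, 3.14].

INTERFACE

Orientations are given as a rotation vector (axis times angle).
In Python, from cell import arm gives the robot as it stands. The module is installed in compiled form; this text tells all that it offers.
- The arm moves only by the tool move_arm, never from a script. Its argument "steps" is text: rows parted by semicolons, each of 5 numbers parted by spaces: the shift along the tool's x, y, z in m, then the turn about the tool's x in rad, then the closure in counts, from 0 (fully open) to 255 (shut). A call has 1 to 10 rows; each row is the pose to reach, as a shift and turn from the pose commanded when the call began, along the tool's axes at that moment; what a row does not reach only later rows make up. A row lasts 1/12 s, in which the tool goes at most 41.7 mm and 7.16 degrees, less where a joint would pass 70% of its speed; a pose out of reach is approached as far as the arm can. A call with a gripper value outside its range is refused whole. The fingers move at their own pace and stop on an object; "squeeze" is the grip in N (left out, the last holds). Time passes only in rows, so rows that repeat a pose let the fingers close. It gives the time, the measured TCP pose, the force and the opening at its end, in the units of the state.
- arm.observe(): the state, without advancing time (a new reading comes with each control period).
- arm.get_image(name): name is "scene" or "top" or "wrist"; returns a dict with "img" (384x512x3 uint8, blue, green, red), "z_map" (384x512 float32, m along the optical axis (not along the pixel's ray), 0 where there is no reading), "vfov" (degrees; the focal length in pixels is half the picture's height over the tangent of half this angle, whatever the lens; pixels are square), "cx", "cy" (the principal point, pixels), "k1" (the pictures are not rectified: a ray, as slopes to the right and down, at radius r is drawn at 1 + k1 r^2 times it, then the intrinsics apply), "extrinsics" (4x4, takes a point from camera to world coordinates). Camera axes: x right, y up, looking along -z (the intrinsics and any distortion apply to the point x, -y, -z); pixel columns grow to the right and rows downward; lengths in m; the calibration is good to about 2 mm. A picture is of the moment at which its call begins.
- arm.sign_off(): hands the job in, once; it reports no verdict.
The state is a dict: "clock": time; "joints": joint angles; "dq": joint speeds; "joint_efforts": joint torques, N m; "position": TCP position; "ee_rot": TCP orientation; "force": force on the tool from outside, world axes, zero at the start; "ft_torque": the same for the moment, N m; "width": opening from 0.0 (shut) to 1.0 (fully open).
Only numpy, scipy, OpenCV 4.12 (cv2) and the standard library are available. Lean on these libraries where they do the work, as an engineer would, in place of code of your own. Each camera call takes 0.05 s, during which the arm holds its last target.

TASK

The aluminium carrier with the two lidded dishes stands on the round turntable, on the side of the inspection head: by its upright post, swing the turntable anticlockwise (seen from above) until it meets its end stop, which brings the carrier to the unloading place. Then take the carrier by the bar of its handle, lift it straight up so that its underside is about 100 mm above the turntable, and keep it there over the unloading place, steady and level with both dishes still in it: the program finishes while the gripper is holding it in the air. The turntable stays at its stop, and nothing else on the bench is to be disturbed, the empty spare carrier included.

Things in the scene. Friction and masses are not known exactly. Their poses are not given: they have to be found in the camera images.
- station: Fixed station; origin on the bench (z = 0) on the turntable's vertical axis. On its +y side a white column (50 x 45 mm, at y = 200) carries the inspection head: a white block, x -31 to 31, y 47 to 223, 135 to 177 mm above the bench, with a black lens turret (radius 24, at y = 80) down to 124 mm. Its -x side is roughly towards the robot.
- turntable (a joint): Turntable angle, rad: 0 at the start (carrier under or near the head), growing anticlockwise from above to the hard end stop at 1.400, where the carrier is at the unloading place, roughly on the robot's side. Friction 0.2 Nm (2 N at the post), no spring, stays where left. White disc, radius 130, top 40 mm above the bench, steel hub (radius 22, 16 high) in the middle.
- turntable_hinge (a point): Point on the turntable's axis, on the top face of the disc (40 mm above the bench).
- post (a point): Black round post on the turntable, 16 mm in diameter, its top 50 mm above the disc (90 mm above the bench), 105 mm from the axis, opposite to the carrier's seat. This point is on its axis 72 mm above the bench and moves with the turntable. Grip it from above (it can turn between the fingers) or push it.
- carrier: The loaded carrier: aluminium tray 104 mm (its x) by 52 mm (its y), rim 12 mm high, 0.18 to 0.34 kg. Origin at the centre of its underside, z up. It stands on the disc 80 mm from the axis in a seat of black rails 4 mm high (2.5 mm play), its x along the tangent. An arch across its middle, parallel to its y, carries the handle bar; a dish stands either side.
- carrier_handle (a point): Centre of the carrier's grey handle bar, 65 mm above the carrier's underside (105 mm above the bench when seated). The bar is 12 mm thick along the carrier's x (close the fingers along x), 52 mm long along y, 14 mm high. Under it 54 mm are free down to the tray floor, between two thin uprights at its ends. Axes as the carrier's.
- dish_a: Lidded round dish, 40 mm in diameter, 14 mm high, standing loose in the carrier 28 mm from its middle towards -x. Origin at the centre of its underside (4 mm above the carrier's underside).
- dish_b: The like dish at the carrier's +x side.
- unload (a point): The unloading place: 80 mm from the turntable's axis, on the level of the disc's top face (40 mm above the bench). The carrier's origin comes here when the turntable is at its stop. A small grey foot with a black pointer (36 mm high) stands on the bench just outside the disc in this direction, 143 to 173 mm from the axis.
- spare_carrier: Empty carrier like the other, standing on the bench. To be left alone. Origin at the centre of its underside.
- oil_bottle: Small amber bottle, 32 mm in diameter, 65 high, on the bench close to the turntable. To be left alone. Origin at the centre of its underside.
- sample_jar: Small jar, 38 mm in diameter, 55 high, close to the turntable. To be left alone. Origin at the centre of its underside.
- tally_counter: Round steel hand counter, 42 mm in diameter, 32 high, close to the turntable. To be left alone. Origin at the centre of its underside.
- slide_box: Closed blue slide box, 87 by 177 by 35 mm. To be left alone. Origin at the centre of its underside.
- dish_stack: Stack of four large dishes, 92 mm in diameter, 60 high (one piece). To be left alone. Origin at the centre of its underside.
- stain_jar: Square glass jar with a white lid, 62 by 76 by 90 mm. To be left alone. Origin at the centre of its underside.
There are look-alikes about, which are no part of the job. Leave any blue look-alike of the carrier alone.

How it is judged:
On the way, in this order (a step that is already met when the one before it is completed fails the run):
1. the turntable is turned to its stop with the loaded carrier still standing in its seat (value of joint turntable above 1.34 rad and height (world z) of carrier below 0.046 m and horizontal distance between carrier and unload below 0.02 m and angle between carrier's own z axis and vertical below 0.1 rad), for 0.2 s.
2. the carrier is held by the fingers, level, clear above the turntable (height (world z) of carrier between 0.1 and 0.24 m and angle between carrier's own z axis and vertical below 0.1 rad and contact force between the fingers and carrier above 1 N and contact force between carrier and station below 0.05 N and horizontal distance between carrier and unload below 0.06 m and value of joint turntable above 1.34 rad), for 0.2 s.
At the end, for the whole second after the job is handed in: The fingers hold the carrier (over 1 N) within 60 mm of the unloading place, its underside 60 to 200 mm above the disc, level within 0.10 rad, still (under 20 mm/s, 0.15 rad/s), touching nothing of the station; both dishes are in it; the turntable is within 0.06 rad of its stop (all of step 2 and horizontal distance between each of dish_a, dish_b and carrier below 0.045 m and z of dish_a in the frame of carrier between 0 and 0.012 m and z of dish_b in the frame of carrier between 0 and 0.012 m and linear speed of carrier below 0.02 m/s and angular speed of carrier below 0.15 rad/s); the arm keeps its last pose, push and grip.
It fails at once if the carrier is taken from the turntable before the turntable is at its stop (height (world z) of carrier above 0.055 m and value of joint turntable below 1.34 rad).
It fails at once if the carrier is tipped by more than 0.3 rad (angle between carrier's own z axis and vertical above 0.3 rad).
It fails at once if a dish leaves the carrier (distance between any of dish_a, dish_b and carrier above 0.06 m).
It fails at once if one of the other things on the bench is moved by more than 20 mm or knocked over (distance of any of oil_bottle, sample_jar, tally_counter, slide_box, dish_stack, stain_jar, spare_carrier from where it was at the start of the episode above 0.02 m or angle between any of oil_bottle, sample_jar, tally_counter, slide_box, dish_stack, stain_jar, spare_carrier's own z axis and vertical above 0.4 rad).
It also fails if it takes over 51 s, if anything falls off the work surface, if the arm or the gripper's body presses on something with over 40 N, if the wrist force passes 120 N, or if a joint passes its speed limit or range.

## Working session

There is one attempt and no reset: what is moved stays moved. The work goes in short steps, Python scripts to look and compute and a tool call to move; the robot and the scene stay as the last step left them, time stands still between calls to the robot, and variables do not carry over. Pictures are saved under pics/ and viewed, and the job is handed in when it is done.

Besides the shell and the picture viewer there is one more tool, called after "Emit:" as name(argument=value, ...) on one line, values as JSON. move_arm: Moves the arm, as the interface text tells. Its arguments: {"type":"object","properties":{"steps":{"type":"string"},"squeeze":{"type":"number"}},"required":["steps"]}

```bash
mkdir -p pics
cat > h.py <<'E'
import numpy as np, cv2
from cell import arm
def grab(n,tag):
    d=arm.get_image(n); cv2.imwrite(f'pics/{tag}.png',d['img']); np.savez(f'pics/{tag}.npz',**{k:np.array(v) for k,v in d.items()}); return d
def load(tag): return dict(np.load(f'pics/{tag}.npz'))
def f(d): return 384/2/np.tan(np.radians(float(d['vfov']))/2)
def K(d): F=f(d); return np.array([[F,0,float(d['cx'])],[0,F,float(d['cy'])],[0,0,1]])
def rays(d,uv):
    uv=np.atleast_2d(np.array(uv,float)); xd=(uv-[float(d['cx']),float(d['cy'])])/f(d)
    x=xd.copy()
    for _ in range(50): x=xd/(1+float(d['k1'])*(x**2).sum(1,keepdims=True))
    return np.c_[x[:,0],-x[:,1],-np.ones(len(x))]
def plane(d,uv,z):
    E=d['extrinsics']; r=rays(d,uv)@E[:3,:3].T; o=E[:3,3]
    return o+r*((z-o[2])/r[:,2])[:,None]
def depth(d,uv):
    E=d['extrinsics']; r=rays(d,uv); uv=np.atleast_2d(uv).astype(int); z=d['z_map'][uv[:,1],uv[:,0]]
    return (r*z[:,None])@E[:3,:3].T+E[:3,3]
def proj(d,P):
    E=d['extrinsics']; p=(np.atleast_2d(P)-E[:3,3])@E[:3,:3]; x=np.c_[p[:,0],-p[:,1]]/-p[:,2:]
    x=x*(1+float(d['k1'])*(x**2).sum(1,keepdims=True)); return x*f(d)+[float(d['cx']),float(d['cy'])]
E
python3 - <<'E'
from h import *
for n in ['scene','top','wrist']:
    d=grab(n,n+'0'); print(n,d['vfov'],d['k1'],d['extrinsics'][:3,3])
s=arm.observe(); print(s)
E
```

```text
scene 47.02942084384928 0.03298900099349065 [1.3985261  0.25906539 0.84843077]
top 53.71736134469615 -0.028304483687767217 [0.41939511 0.00715639 1.11615654]
wrist 58.32026910179861 -0.011042451265068807 [ 0.32895049 -0.53474546  0.38413154]
{'clock': 0.15, 'joints': array([ 1.03838846,  0.43505178,  0.02499333,  1.57388155, -0.01163028,
        1.13398888, -0.07510531]), 'dq': array([-0.00026695, -0.00184551, -0.00079931, -0.00119357, -0.00150287,
       -0.00051895, -0.00031316]), 'joint_efforts': array([ 2.07812547e-03, -6.68257928e+01,  9.86100286e-01, -3.14690423e+01,
       -6.04063226e-02,  3.94520292e-02,  1.14021318e-04]), 'position': array([ 0.26023197, -0.56782521,  0.22613492]), 'ee_rot': array([ 0.88772113,  1.38343999, -0.88679672]), 'force': array([ 0.44062759,  0.68164938, -0.82826276]), 'ft_torque': array([ 0.06113429, -0.0407177 ,  0.03039286]), 'width': 1.0015918118232996}
```

View pics/top0.png

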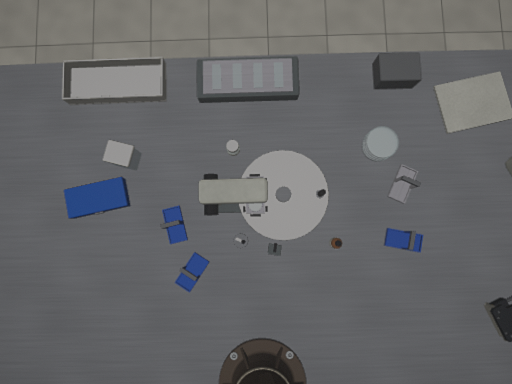

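View pics/scene0.png

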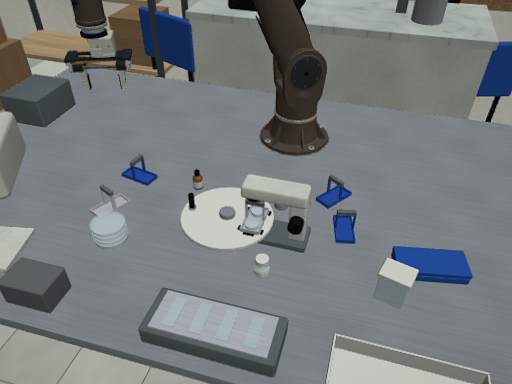

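View pics/wrist0.png

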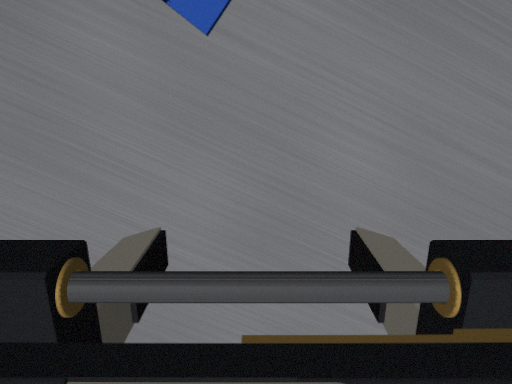

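Run:
```python
from h import *
from scipy.spatial.transform import Rotation as R
s=arm.observe(); M=R.from_rotvec(s['ee_rot']).as_matrix(); print('tool axes cols\n',M.round(3))
w=load('wrist0'); print('cam in tool',(M.T@(w['extrinsics'][:3,3]-s['position'])).round(3))
for t in ['top0','scene0']:
    d=load(t); im=d['img']; 
    g=cv2.cvtColor(im,cv2.COLOR_BGR2HSV)
    z=d['z_map']; v,u=np.mgrid[0:384,0:512]; uv=np.c_[u.ravel(),v.ravel()]
    P=depth(d,uv).reshape(384,512,3); ok=z>0
    m=(ok&(abs(P[...,2]-.04)<.006)&(im.min(2)>110)).astype(np.uint8)
    n,l,st,c=cv2.connectedComponentsWithStats(m); i=1+st[1:,4].argmax(); mm=(l==i).astype(np.uint8)
    cs,_=cv2.findContours(mm,cv2.RETR_EXTERNAL,cv2.CHAIN_APPROX_NONE); cc=max(cs,key=cv2.contourArea)[:,0]
    h=plane(d,cc,.04)[:,:2]
    # robust circle fit R=.13
    from scipy.optimize import least_squares
    r=least_squares(lambda p:np.hypot(*(h-p[:2]).T)-p[2],[*h.mean(0),.13],loss='soft_l1',f_scale=.002)
    print(t,'disc',r.x, len(h))
    big=cv2.resize(im[130:270,160:360] if t=='top0' else im[150:280,120:330],None,fx=4 if t=='top0' else 3.8,fy=4 if t=='top0' else 3.8,interpolation=cv2.INTER_CUBIC)
    cv2.imwrite(f'pics/{t}z.png',big)
```

```text
tool axes cols
 [[-0.001  0.909  0.417]
 [ 0.001  0.417 -0.909]
 [-1.    -0.    -0.001]]
cam in tool [-0.158  0.076 -0.002]
top0 disc [ 0.52981794 -0.07805792  0.12332675] 364
scene0 disc [ 0.53709127 -0.07439701  0.1251389 ] 327
```

```bash
ls pics
```

```text
scene0.npz
scene0.png
scene0z.png
top0.npz
top0.png
top0z.png
wrist0.npz
wrist0.png
```

View pics/top0z.png

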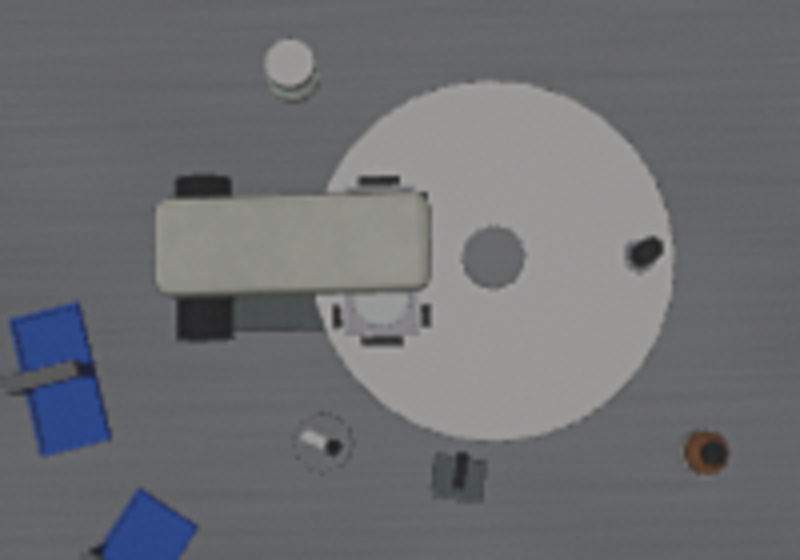

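View pics/scene0z.png

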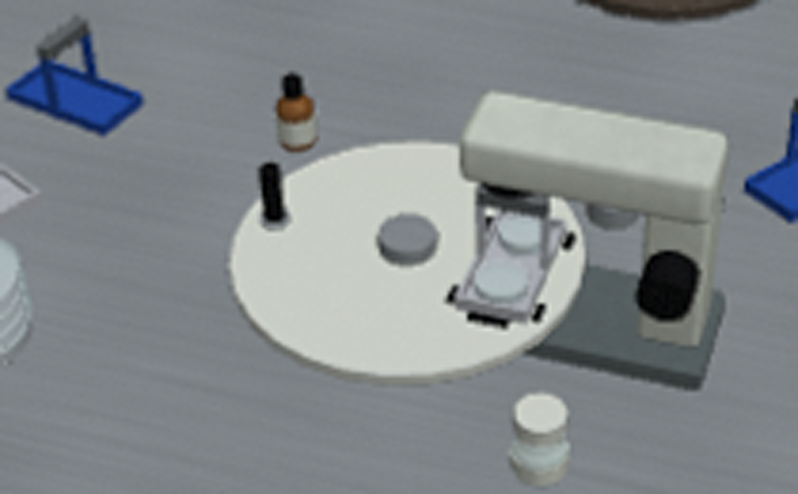

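Run:
```python
from h import *
from scipy.optimize import least_squares
d=load('top0'); im=d['img']; g=im.astype(int).mean(2)
m=((g>135)).astype(np.uint8); n,l,st,c=cv2.connectedComponentsWithStats(m)
i=l[215,300]; mm=(l==i).astype(np.uint8)
cs,_=cv2.findContours(mm,cv2.RETR_EXTERNAL,cv2.CHAIN_APPROX_NONE); cc=max(cs,key=cv2.contourArea)[:,0]
h=plane(d,cc,.04)[:,:2]
h=h[h[:,1]<-0.03]
r=least_squares(lambda p:np.hypot(*(h-p[:2]).T)-p[2],[*h.mean(0),.13],loss='soft_l1',f_scale=.001); print('disc',r.x,len(h))
def comp(mask,uv):
    n,l,st,c=cv2.connectedComponentsWithStats(mask.astype(np.uint8)); i=l[uv[1],uv[0]]; return c[i],st[i]
hub=comp((g<130)&(g>80),(284,195)); print('hub',hub, plane(d,[hub[0]],.056), 'r')
po=comp(g<80,(321,193)); print('post',po)
print('post top px 324.2,191.6 @.09', plane(d,[[323.3,191.8]],.09),' base', plane(d,[[317.8,194]],.04))
print('foot',plane(d,[[274.8,249]],.01), 'pointer ends',plane(d,[[275.2,244],[274.2,252]],.036))
print('head corners',plane(d,[[199,180],[268,180],[268,203],[199,203]],.177))
print('bottle/tally/jar',plane(d,[[337,243],[241,240],[232,147]],.06))
d=load('scene0'); 
q=lambda x,y:(x/3.8+120,y/3.8+150)
print('scene hub', plane(d,[q(407,232)],.056),'post top',plane(d,[q(270,170)],.09),'post base',plane(d,[q(275,220)],.04))
print('handle bar?',plane(d,[q(515,205)],.11))
z=d['z_map']; print(proj(d,[[.54,-.08,.04]]))
```

```text
disc [ 0.52943824 -0.07194602  0.12640111] 163
hub (array([282.8960396 , 193.80693069]), array([275, 186,  17,  16, 202], dtype=int32)) [[ 0.52934587 -0.07085383  0.056     ]] r
post (array([321.06976744, 192.65116279]), array([317, 189,   9,   8,  43], dtype=int32))
post top px 324.2,191.6 @.09 [[ 0.52852285 -0.1781885   0.09      ]]  base [[ 0.52793783 -0.17131803  0.04      ]]
foot [[ 0.3741899  -0.04581848  0.01      ]] pointer ends [[ 0.38927007 -0.0461134   0.036     ]
 [ 0.36687929 -0.04263545  0.036     ]]
head corners [[ 0.5569204   0.14685455  0.177     ]
 [ 0.55239463 -0.02589702  0.177     ]
 [ 0.49478905 -0.02427991  0.177     ]
 [ 0.49908244  0.14751225  0.177     ]]
bottle/tally/jar [[ 0.38856516 -0.21563386  0.06      ]
 [ 0.40316879  0.04945885  0.06      ]
 [ 0.6660602   0.06934691  0.06      ]]
scene hub [[ 0.53216107 -0.07187521  0.056     ]] post top [[ 0.53296833 -0.17540288  0.09      ]] post base [[ 0.53032175 -0.17711614  0.04      ]]
handle bar? [[0.54243364 0.0124402  0.11      ]]
[[223.58956431 216.64217425]]
```

Emit:
move_arm(steps="0 0.41 -0.243 0.604 0;0 0.41 -0.243 0.604 0;0 0.41 -0.243 0.604 0;0 0.41 -0.243 0.604 0;0 0.41 -0.243 0.604 0;0 0.41 -0.243 0.604 0;0 0.41 -0.243 0.604 0;0 0.41 -0.243 0.604 0;0 0.41 -0.243 0.604 0;0 0.41 -0.243 0.604 0", squeeze=30)

```text
clock: 0.98
position: [0.4949, -0.2289, 0.2267]
ee_rot: [1.336, 1.122, -1.337]
force: [0.8, -0.2, 0.6]
width: 1.001
```

```bash
cat > st.py <<'E'
from h import *
from scipy.spatial.transform import Rotation as R
def st():
    s=arm.observe(); M=R.from_rotvec(s['ee_rot']).as_matrix(); return s,M
def rel(target,yaw=None):
    s,M=st(); print('t',s['clock'],'pos',s['position'].round(4),'F',s['force'].round(1),'w',round(s['width'],3))
    print('tool z dir deg',np.degrees(np.arctan2(M[1,2],M[0,2])).round(2),'x',M[:,0].round(3)); print('shift',(M.T@(np.array(target)-s['position'])).round(4))
E
python3 - <<'E'
from st import *
grab('wrist','w1'); rel([.531,-.1765,.2])
E
```

```text
t 1.0333 pos [ 0.5005 -0.2195  0.2267] F [ 4.8  8.3 -0.3] w 0.996
tool z dir deg -99.39 x [ 0.003  0.005 -1.   ]
shift [ 0.027   0.023  -0.0473]
```

View pics/w1.png

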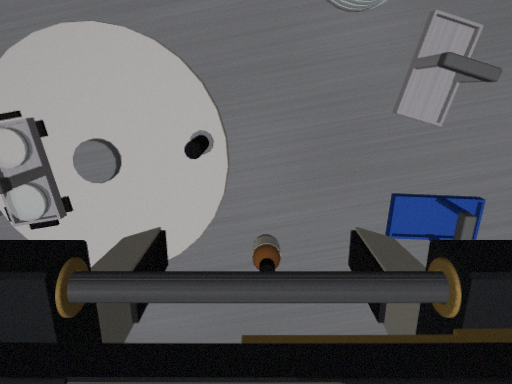

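Run:
```python
from st import *
from scipy.optimize import least_squares
grab('wrist','w2'); rel([.531,-.1765,.2])
d=load('w2'); im=d['img']; g=im.astype(int).mean(2)
m=(g<45).astype(np.uint8); m[230:]=0
n,l,s,c=cv2.connectedComponentsWithStats(m)
for i in range(1,n):
    if s[i,4]>60: print('dark',s[i],c[i].round(1))
m=((g>60)&(g<125)).astype(np.uint8)
mm=(g>125).astype(np.uint8); mm[232:]=0
n,l,s,c=cv2.connectedComponentsWithStats(mm); i=1+s[1:,4].argmax()
k=(l==i).astype(np.uint8); cs,hi=cv2.findContours(k,cv2.RETR_CCOMP,cv2.CHAIN_APPROX_NONE)
for q in cs:
    if len(q)>40:
        q=q[:,0]; print(len(q),q.min(0),q.max(0),q.mean(0))
        if len(q)>300:
            h=plane(d,q[(q[:,1]<225)&(q[:,0]>100)],.04)[:,:2]
            r=least_squares(lambda p:np.hypot(*(h-p[:2]).T)-p[2],[*h.mean(0),.13],loss='soft_l1',f_scale=.001); print('disc',r.x)
        else:
            e=cv2.fitEllipse(q); print('ell',e,plane(d,[e[0]],.056),plane(d,[e[0]],.05))
```

```text
t 1.0833 pos [ 0.4985 -0.2228  0.2265] F [-0.1  0.2 -0.3] w 1.001
tool z dir deg -99.34 x [ 0.002  0.004 -1.   ]
shift [ 0.0268  0.0245 -0.0509]
dark [451  64  54  25 142] [473.4  78.4]
dark [  2 113  32  10 158] [ 17.5 117.5]
dark [ 48 123  12  16 122] [ 53.4 130.3]
dark [198 139  23  24 369] [209.  150.3]
dark [  0 180  26  14 150] [ 16.9 185.1]
dark [ 72 199  11  15 105] [ 77.2 205.8]
dark [396 199  97  31 625] [449.7 210.6]
dark [ 41 222  29   8 132] [ 54.8 225.5]
1196 [ 0 24] [238 231] [ 87.17307692 157.81187291]
disc [ 0.53113876 -0.07172399  0.1280795 ]
70 [ 38 220] [ 70 231] [ 54.02857143 225.48571429]
ell ((53.822017669677734, 225.59129333496094), (8.01644515991211, 39.38767623901367), 81.56798553466797) [[4.77830264e-01 7.36698732e-05 5.60000000e-02]] [[0.47606564 0.00428959 0.05      ]]
46 [ 21 213] [ 40 225] [ 29.26086957 220.43478261]
ell ((28.691862106323242, 220.05172729492188), (10.091094970703125, 18.7728214263916), 110.82831573486328) [[0.48790343 0.0238878  0.056     ]] [[0.48632253 0.02853806 0.05      ]]
132 [ 84 140] [133 186] [108.58333333 162.82575758]
ell ((1
[... 173 characters left out ...]
     ]]
80 [196 133] [225 163] [210.4375 148.2375]
ell ((210.64088439941406, 148.15478515625), (23.987485885620117, 33.12796401977539), 41.823917388916016) [[ 0.53000969 -0.17619228  0.056     ]] [[ 0.52919678 -0.17519129  0.05      ]]
115 [ 11 127] [ 45 168] [ 32.13913043 143.59130435]
ell ((11.58441162109375, 150.94967651367188), (45.66246032714844, 62.73460388183594), 85.00279998779297) [[0.55918513 0.01554599 0.056     ]] [[0.55890434 0.02004411 0.05      ]]
77 [  0 111] [ 35 124] [ 17.72727273 117.71428571]
ell ((17.49082374572754, 117.75296020507812), (8.815031051635742, 43.086856842041016), 80.48710632324219) [[ 0.5884446  -0.00143383  0.056     ]] [[0.58869748 0.00275459 0.05      ]]
```

View pics/w2.png

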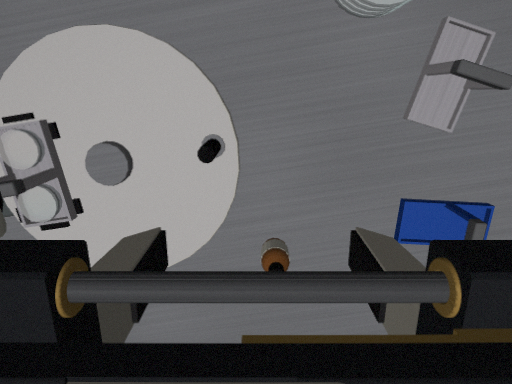

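Emit:
move_arm(steps="0.02 0.0245 -0.0465 0.012 0;0.02 0.0245 -0.0465 0.012 0;0.04 0.0245 -0.0465 0.012 0;0.08 0.0245 -0.0465 0.012 0;0.12 0.0245 -0.0465 0.012 0;0.15 0.0245 -0.0465 0.012 0;0.16 0.0245 -0.0465 0.012 0;0.17 0.0245 -0.0465 0.012 0;0.172 0.0245 -0.0465 0.012 0;0.172 0.0245 -0.0465 0.012 0")

```text
clock: 1.92
position: [0.5271, -0.1896, 0.0555]
ee_rot: [1.345, 1.114, -1.345]
force: [-0.7, 0.1, 0.8]
width: 0.998
```

Run:
```python
from st import *
grab('wrist','w3'); rel([.5305,-.177,.053])
d=load('w2');print(plane(d,[[209,150.3]],.065))
```

```text
t 1.9667 pos [ 0.5275 -0.1897  0.0561] F [-0.2 -0.6 -0.1] w 1.001
tool z dir deg -100.68 x [ 0.002 -0.001 -1.   ]
shift [ 0.0031  0.0006 -0.013 ]
[[ 0.52949887 -0.17576803  0.065     ]]
```

View pics/w3.png

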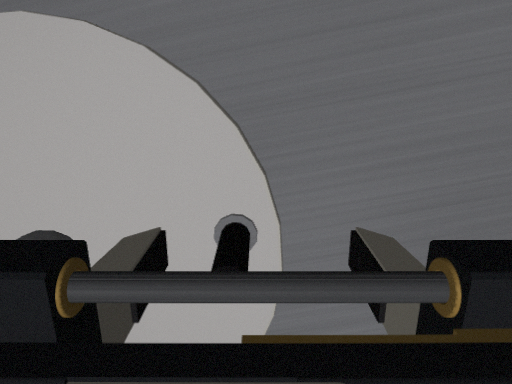

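Emit:
move_arm(steps="0.003 0 -0.0125 0 0;0.003 0 -0.0125 0 0;0.003 0 -0.0125 0 200;0.003 0 -0.0125 0 230;0.003 0 -0.0125 0 230;0.003 0 -0.0125 0 230;0.003 0 -0.0125 0 230;0.003 0 -0.0125 0 230")

```text
clock: 2.63
position: [0.5287, -0.1772, 0.0518]
ee_rot: [1.345, 1.115, -1.345]
force: [-0.1, 0.0, -0.1]
width: 0.616
```

Run:
```python
from st import *
rel([.5305,-.177,.053]); grab('top','t1'); grab('wrist','w4')
im=cv2.imread('pics/t1.png'); cv2.imwrite('pics/t1z.png',cv2.resize(im[120:260,200:360],None,fx=4,fy=4))
```

```text
t 2.6333 pos [ 0.5287 -0.1772  0.0518] F [-0.1  0.  -0.1] w 0.616
tool z dir deg -100.69 x [ 0. -0. -1.]
shift [-0.0012  0.0017 -0.0005]
```

View pics/w4.png

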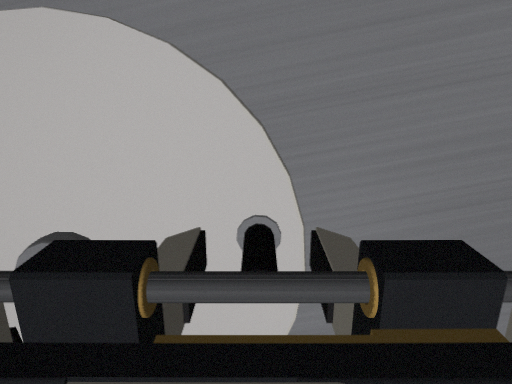

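Centred on the post; fingers still closing. Continue closing.

Emit:
move_arm(steps="-0.001 0.0015 0 0 235;-0.001 0.0015 0 0 235;-0.001 0.0015 0 0 235;-0.001 0.0015 0 0 235;-0.001 0.0015 0 0 235;-0.001 0.0015 0 0 235;-0.001 0.0015 0 0 235;-0.001 0.0015 0 0 235;-0.001 0.0015 0 0 235;-0.001 0.0015 0 0 235")

```text
clock: 3.57
position: [0.5302, -0.1778, 0.0527]
ee_rot: [1.345, 1.115, -1.346]
force: [-0.3, -4.1, -1.1]
width: 0.17
```

Run:
```python
from st import *
s,M=st(); p=s['position']; c=np.array([.531,-.0727,p[2]]); v=p-c; print(np.hypot(*v[:2]),np.degrees(np.arctan2(v[1],v[0])))
for a in np.r_[np.arange(0,.71,.07)]:
    q=c+R.from_rotvec([0,0,a]).apply(v); print(round(a,2),(M.T@(q-p)).round(4))
```

```text
0.10509249411277347 -90.44983648523963
0.0 [0. 0. 0.]
0.07 [-0.      0.0072 -0.0016]
0.14 [-0.      0.0142 -0.0036]
0.21 [-0.      0.0211 -0.0062]
0.28 [-0.      0.0279 -0.0092]
0.35 [-0.      0.0343 -0.0127]
0.42 [-0.      0.0405 -0.0166]
0.49 [-0.      0.0465 -0.021 ]
0.56 [-0.      0.0521 -0.0257]
0.63 [-0.      0.0573 -0.0309]
0.7 [-0.      0.0622 -0.0364]
```

Emit:
move_arm(steps="0 0.0072 -0.0016 0 235;0 0.0142 -0.0036 0 235;0 0.0211 -0.0062 0 235;0 0.0279 -0.0092 0 235;0 0.0343 -0.0127 0 235;0 0.0405 -0.0166 0 235;0 0.0465 -0.021 0 235;0 0.0521 -0.0257 0 235;0 0.0573 -0.0309 0 235;0 0.0622 -0.0364 0 235")

```text
clock: 4.4
position: [0.5992, -0.1575, 0.0528]
ee_rot: [1.345, 1.108, -1.347]
force: [4.2, -15.0, -6.6]
width: 0.162
```

Run:
```python
from st import *
rel([.531,-.0727,.0527]);s,M=st(); p=s['position']; c=np.array([.531,-.0727,p[2]]); v=p-c; print(np.hypot(*v[:2]),np.degrees(np.arctan2(v[1],v[0]))+90.45)
a0=np.arctan2(v[1],v[0])+np.radians(90.45)
for a in np.r_[np.arange(.77,1.48,.07)]:
    b=np.radians(-90.45)+a; q=c+.105*np.array([np.cos(b),np.sin(b),0]); print(round(a,2),(M.T@(q-p)).round(4))
```

```text
t 4.4 pos [ 0.5992 -0.1575  0.0528] F [  4.2 -15.   -6.6] w 0.162
tool z dir deg -100.83 x [ 0.002 -0.005 -1.   ]
shift [-0.0005 -0.0829 -0.0704]
0.1088143981693941 39.28053559166715
0.77 [-0.      0.0025 -0.0095]
0.84 [-0.      0.0066 -0.0156]
0.91 [-0.0001  0.0102 -0.022 ]
0.98 [-0.0001  0.0134 -0.0286]
1.05 [-0.0001  0.0161 -0.0355]
1.12 [-0.0001  0.0183 -0.0425]
1.19 [-0.0002  0.02   -0.0496]
1.26 [-0.0002  0.0212 -0.0569]
1.33 [-0.0002  0.0219 -0.0642]
1.4 [-0.0002  0.0221 -0.0715]
1.47 [-0.0003  0.0217 -0.0789]
```

Run:
```python
from st import *
s,M=st(); p=np.array([.5981,-.1538,.0527]); c=np.array([.534,-.0745,.0527])
for t in ['t']:
    grab('top','t2')
v=p-c; b0=np.arctan2(v[1],v[0]); print(np.degrees(b0),np.hypot(*v[:2]))
for deg in np.arange(np.degrees(b0)+4,-5,4):
    b=np.radians(deg); q=c+.105*np.array([np.cos(b),np.sin(b),0]); print(deg.round(1),(M.T@(q-p)).round(4))
im=cv2.imread('pics/t2.png'); cv2.imwrite('pics/t2z.png',cv2.resize(im[120:260,200:360],None,fx=4,fy=4))
```

```text
-51.05059998250216 0.10196715157343561
-47.1 [ 0.      0.0069 -0.0038]
-43.1 [-0.      0.011  -0.0099]
-39.1 [-0.      0.0147 -0.0162]
-35.1 [-0.      0.0179 -0.0228]
-31.1 [-0.0001  0.0207 -0.0295]
-27.1 [-0.0001  0.023  -0.0365]
-23.1 [-0.0001  0.0248 -0.0436]
-19.1 [-0.0001  0.0261 -0.0508]
-15.1 [-0.0002  0.0269 -0.0581]
-11.1 [-0.0002  0.0271 -0.0654]
-7.1 [-0.0002  0.0269 -0.0728]
```

View pics/t2z.png

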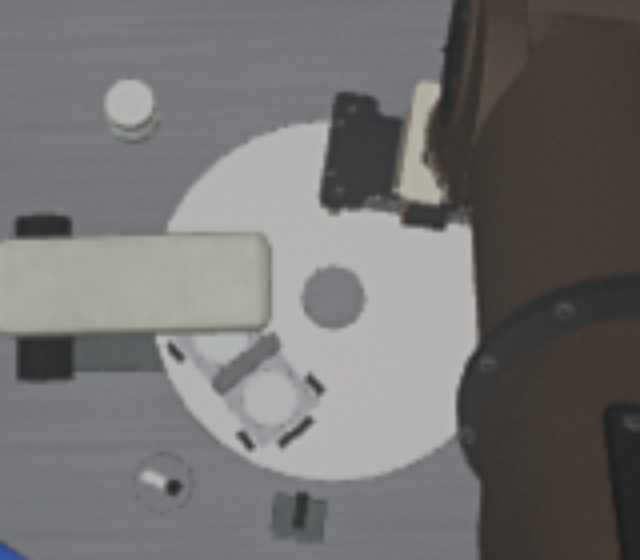

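Emit:
move_arm(steps="0 0.0069 -0.0038 0 235;0 0.011 -0.0099 0 235;0 0.0147 -0.0162 0 235;0 0.0179 -0.0228 0 235;0 0.0207 -0.0295 0 235;0 0.023 -0.0365 0 235;0 0.0248 -0.0436 0 235;0 0.0261 -0.0508 0 235;0 0.0265 -0.0540 0 235")

```text
clock: 5.2
position: [0.6363, -0.1053, 0.053]
ee_rot: [1.346, 1.112, -1.343]
force: [5.7, -6.0, -4.1]
width: 0.164
```

Run:
```python
from st import *
rel([.6375,-.0925,.0527]); grab('top','t3')
im=cv2.imread('pics/t3.png'); cv2.imwrite('pics/t3z.png',cv2.resize(im[120:260,200:360],None,fx=4,fy=4))
```

```text
t 5.2 pos [ 0.6363 -0.1053  0.053 ] F [ 5.7 -6.  -4.1] w 0.164
tool z dir deg -100.65 x [ 0.003 -0.001 -1.   ]
shift [ 0.0003 -0.0012 -0.0128]
```

View pics/t3z.png

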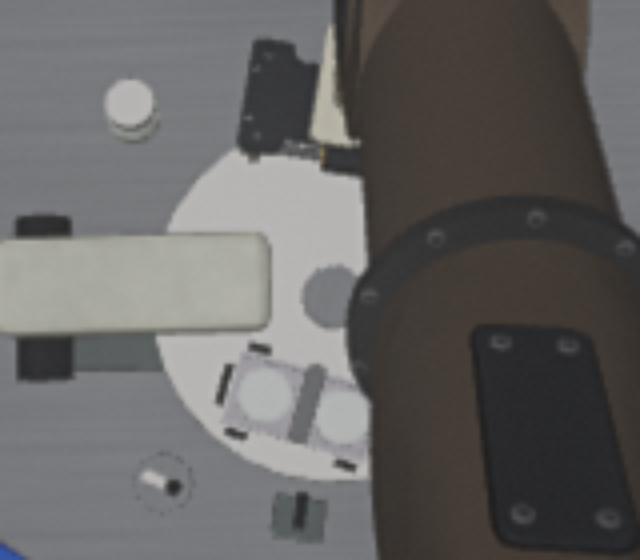

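Emit:
move_arm(steps="0 0.0005 -0.004 0 235;0 0.0005 -0.008 0 235;0 0.0005 -0.011 0 235;0 0.0005 -0.0135 0 235;0 0.0005 -0.0155 0 235;0 0.0005 -0.0155 0 235")

```text
clock: 5.75
position: [0.6388, -0.0923, 0.0531]
ee_rot: [1.345, 1.11, -1.345]
force: [5.2, -8.7, -1.7]
width: 0.165
```

Emit:
move_arm(steps="0 0 -0.002 0 235;0 0 -0.004 0 235;0 0 -0.005 0 235;0 0 -0.005 0 235")

```text
clock: 6.08
position: [0.6389, -0.0923, 0.0531]
ee_rot: [1.344, 1.105, -1.351]
force: [2.4, -19.6, -2.2]
width: 0.167
```

Run:
```python
from st import *
rel([.6375,-.0925,.0527]); grab('top','t4'); grab('scene','s4')
im=cv2.imread('pics/t4.png'); cv2.imwrite('pics/t4z.png',cv2.resize(im[120:260,200:360],None,fx=4,fy=4))
im=cv2.imread('pics/s4.png'); cv2.imwrite('pics/s4z.png',cv2.resize(im[150:280,120:330],None,fx=3.8,fy=3.8))
```

```text
t 6.0833 pos [ 0.6389 -0.0923  0.0531] F [  2.4 -19.6  -2.2] w 0.167
tool z dir deg -100.95 x [ 0.001 -0.008 -1.   ]
shift [ 0.0004 -0.0013  0.0005]
```

View pics/t4z.png

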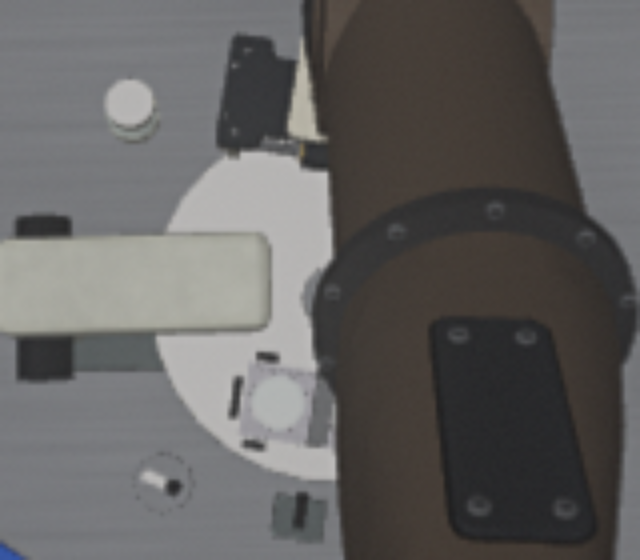

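View pics/s4z.png

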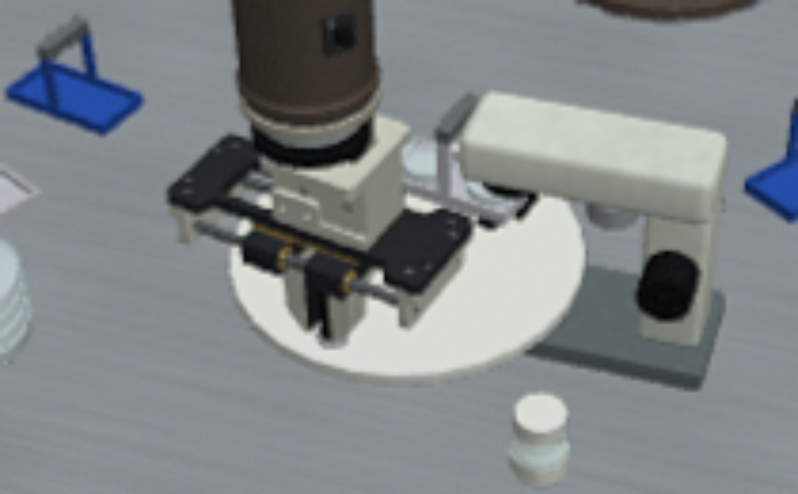

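Emit:
move_arm(steps="0 0 0 0 150;0 0 0 0 120;0 0 0.001 0 100;0 0 0.002 0 80;0 0 0.002 0 80;0 0 0.002 0 80;-0.02 0 0.002 0 80;-0.05 0 0.002 0 80;-0.09 0 0.002 0 50;-0.13 0 0.002 0 0")

```text
clock: 7.02
position: [0.6372, -0.0861, 0.1834]
ee_rot: [1.344, 1.118, -1.346]
force: [0.2, -0.3, 1.0]
width: 0.786
```

Emit:
move_arm(steps="-0.02 -0.03 0.002 0 0;-0.02 -0.07 0.006 0 0;-0.02 -0.11 0.01 0 0;-0.02 -0.15 0.013 0 0;-0.02 -0.19 0.016 0 0;-0.02 -0.215 0.019 0 0;-0.02 -0.23 0.019 0 0;-0.02 -0.237 0.019 0 0;-0.02 -0.237 0.019 0 0;-0.02 -0.237 0.019 0 0")

```text
clock: 7.85
position: [0.4027, -0.0614, 0.2031]
ee_rot: [1.345, 1.115, -1.344]
force: [1.7, 0.1, 1.1]
width: 1.004
```

Run:
```python
from st import *
grab('wrist','w5'); rel([.452,-.058,.086]); grab('top','t5')
im=cv2.imread('pics/t5.png'); cv2.imwrite('pics/t5z.png',cv2.resize(im[120:260,200:360],None,fx=4,fy=4))
```

```text
t 7.9 pos [ 0.403  -0.0615  0.203 ] F [ 0.4 -0.5  0.4] w 1.002
tool z dir deg -100.65 x [ 0.001  0.    -1.   ]
shift [ 0.1171  0.0473 -0.0124]
```

View pics/w5.png

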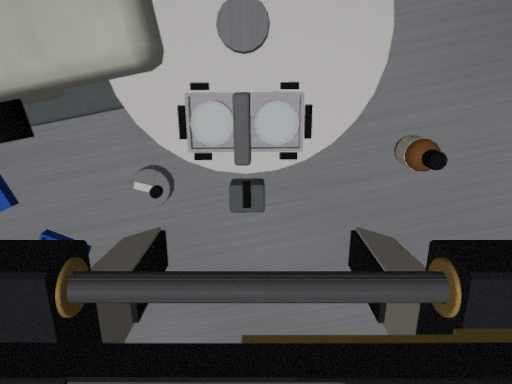

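View pics/t5z.png

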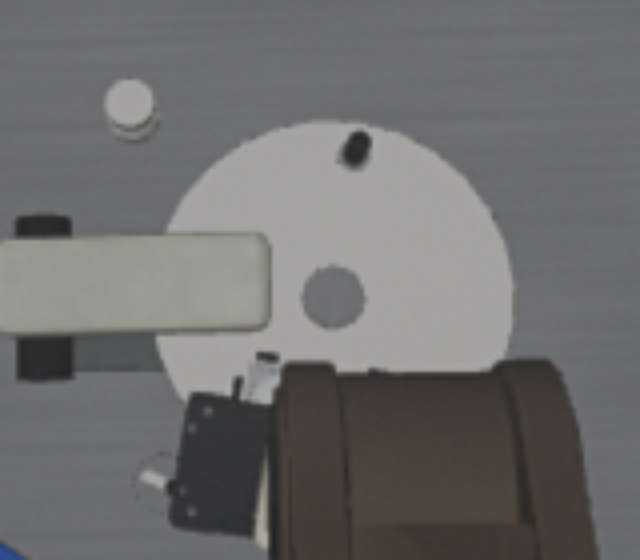

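Run:
```python
from st import *
d=load('w5'); s,M=st(); im=d['img']
g=im.astype(int).mean(2)
print(g[129,225:262].round(), g[85:175:3,242].round())
m=((g>75)&(g<112)); 
for v in (105,120,130,140,155):
    row=m[v,232:254]; u=np.where(row)[0]+232; print(v,u.min(),u.max())
def tl(p): return (M.T@(p-s['position'])).round(4)
for uv in ([242,93.5],[242,165],[242,129]): 
    for z in (.112,): p=plane(d,[uv],z)[0]; print('bar',uv,p.round(4),'tool',tl(p))
print('depth bar',depth(d,[[242,129],[242,115],[242,145]]).round(4))
print('hub',plane(d,[[243,24]],.056).round(4))
for uv in ([10,103],[60,92],[100,84],[140,75]):
    print('head edge',uv,depth(d,[[uv[0],uv[1]-4]]).round(4)[0],plane(d,[uv],.135).round(4)[0],tl(plane(d,[uv],.135)[0]))
print('head depth',depth(d,[[60,v] for v in range(20,110,8)]).round(3))
cv2.imwrite('pics/w5z.png',cv2.resize(im[0:200,0:320],None,fx=2.5,fy=2.5,interpolation=cv2.INTER_CUBIC))
```

```text
[170. 168. 169. 169. 173. 168. 165. 160. 122.  91.  89.  93.  92.  93.
  95.  93.  93.  95.  91.  94.  92.  92.  87.  73.  58. 103. 139. 146.
 148. 144. 156. 163. 164. 166. 167. 170. 169.] [173. 174. 176.  84.  93.  93.  95.  91.  92.  96.  93.  94.  92.  93.
  91.  91.  90.  92.  94.  92.  90.  93.  95.  94.  91.  93.  84. 167.
 172. 176.]
105 233 247
120 234 250
130 234 250
140 234 250
155 235 248
bar [242, 93.5] [ 0.4768 -0.0627  0.112 ] tool [ 0.0909  0.0726 -0.0124]
bar [242, 165] [ 0.4269 -0.0527  0.112 ] tool [ 0.0909  0.0217 -0.0131]
bar [242, 129] [ 0.4527 -0.0579  0.112 ] tool [ 0.0909  0.0481 -0.0127]
depth bar [[ 0.4527 -0.0578  0.1112]
 [ 0.4623 -0.0597  0.1105]
 [ 0.4413 -0.0555  0.1112]]
hub [[ 0.53   -0.0718  0.056 ]]
head edge [10, 103] [0.4999 0.0736 0.1482] [0.499  0.0836 0.135 ] [ 0.0679  0.0673 -0.1604]
head edge [60, 92] [0.4997 0.0391 0.1529] [0.4993 0.0496 0.135 ] [ 0.0679  0.074  -0.127 ]
head edge [100, 84] [0.4996 0.0149 0.1523] [0.4992 0.023  0.135 ] [ 0.0679  0.0787 -0.1008]
head edge [140, 75] [ 0.5    -0.0091  0.1518] [ 0.4996 -0.0033  0.135 ] [ 0.0679  0.0841 -0.0751]
head depth [[0.527 0.015 0.178]
 [0.524 0.017 0.176]
 [0.52  0.017 0.178]
 [0.517 0.019 0.177]
 [0.514 0.02  0.177]
 [0.51  0.021 0.177]
 [0.507 0.024 0.175]
 [0.503 0.025 0.175]
 [0.5   0.03  0.169]
 [0.51  0.106 0.031]
 [0.504 0.115 0.019]
 [0.496 0.116 0.022]]
```

View pics/w5z.png

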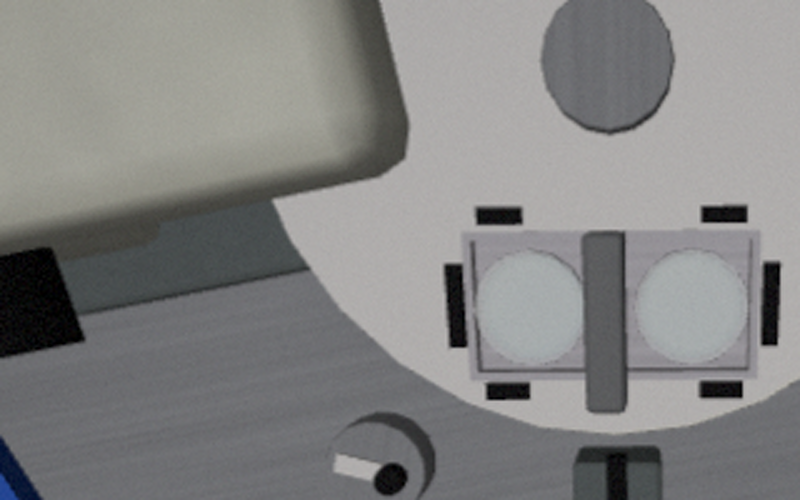

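Emit:
move_arm(steps="0.01 0.015 -0.006 -0.01 0;0.025 0.028 -0.0132 -0.01 0;0.04 0.034 -0.0132 -0.01 0;0.048 0.034 -0.0132 -0.01 0;0.048 0.034 -0.0132 -0.01 0;0.048 0.034 -0.0132 -0.01 0")

```text
clock: 8.45
position: [0.4371, -0.055, 0.1544]
ee_rot: [1.337, 1.122, -1.34]
force: [1.3, 0.0, 0.7]
width: 0.999
```

Run:
```python
from st import *
grab('wrist','w6'); rel([.4390,-.0552,.086])
s,M=st(); 
for sg in (1,): print('corner',s['position']+M@np.array([0,.0375,-.095]), s['position']+M@np.array([0,.0375,-.03]))
```

```text
t 8.5 pos [ 0.4374 -0.055   0.1549] F [ 1.  -0.6  0.1] w 0.994
tool z dir deg -100.12 x [-0.001 -0.    -1.   ]
shift [ 0.0689  0.0016 -0.0001]
corner [0.49101568 0.0319092  0.1548933 ] [ 0.47959813 -0.03208017  0.15490258]
```

View pics/w6.png

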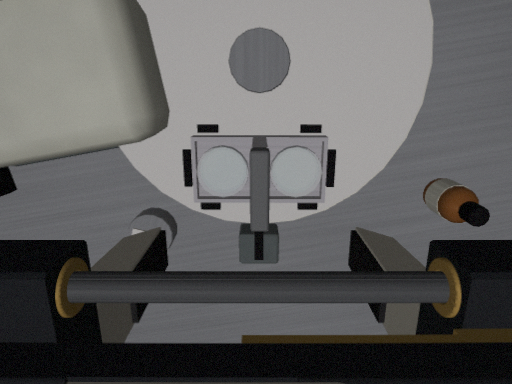

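Run:
```python
from st import *
d=load('w6'); s,M=st(); g=d['img'].astype(int).mean(2)
print(g[145:240:2,259].round()); print(g[190,245:275].round())
for uv in ([259.5,150],[259.5,230]):
    p=plane(d,[uv],.112)[0]; print(p.round(4),(M.T@(p-s['position'])).round(4))
```

```text
[66. 46. 35. 65. 81. 85. 84. 84. 86. 86. 82. 87. 84. 82. 85. 81. 82. 85.
 85. 84. 83. 84. 86. 85. 84. 82. 87. 84. 84. 81. 81. 83. 84. 85. 84. 83.
 85. 84. 86. 80. 82. 86. 86. 47. 10.  4. 17. 17.]
[139. 135. 136. 134. 117.  84.  76.  81.  85.  83.  83.  86.  87.  85.
  85.  82.  83.  83.  85.  86.  84.  84.  74.  56.  94. 131. 135. 135.
 138. 136.]
[ 0.4779 -0.0619  0.112 ] [ 0.0429  0.0411 -0.0003]
[ 0.4281 -0.0531  0.112 ] [ 0.0429 -0.0095 -0.0003]
```

Emit:
move_arm(steps="0.01 0.0025 0 0 0;0.025 0.0025 0 0 0;0.04 0.0025 0 0 0;0.052 0.0025 0 0 0;0.06 0.0025 0 0 0;0.065 0.0025 0 0 0;0.068 0.0025 0 0 0;0.068 0.0025 0 0 0", squeeze=50)

```text
clock: 9.17
position: [0.44, -0.0553, 0.0865]
ee_rot: [1.338, 1.121, -1.338]
force: [0.1, 1.1, 0.4]
width: 1.0
```

Run:
```python
from st import *
grab('wrist','w7'); rel([.4390,-.0552,.086]);grab('scene','s7')
s,M=st(); print('corner',s['position']+M@np.array([0,.0375,-.095]))
im=cv2.imread('pics/s7.png'); cv2.imwrite('pics/s7z.png',cv2.resize(im[100:260,150:350],None,fx=3.8,fy=3.8))
```

```text
t 9.2167 pos [ 0.4402 -0.0553  0.0869] F [ 0.8 -0.3 -0. ] w 0.999
tool z dir deg -100.1 x [ 0. -0. -1.]
shift [ 0.0009 -0.0012  0.0001]
corner [0.49395526 0.03161276 0.08717828]
```

View pics/w7.png

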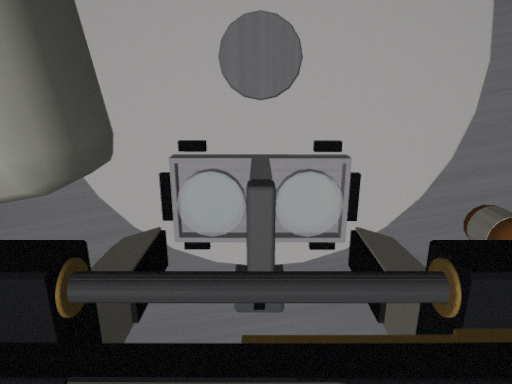

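View pics/s7z.png

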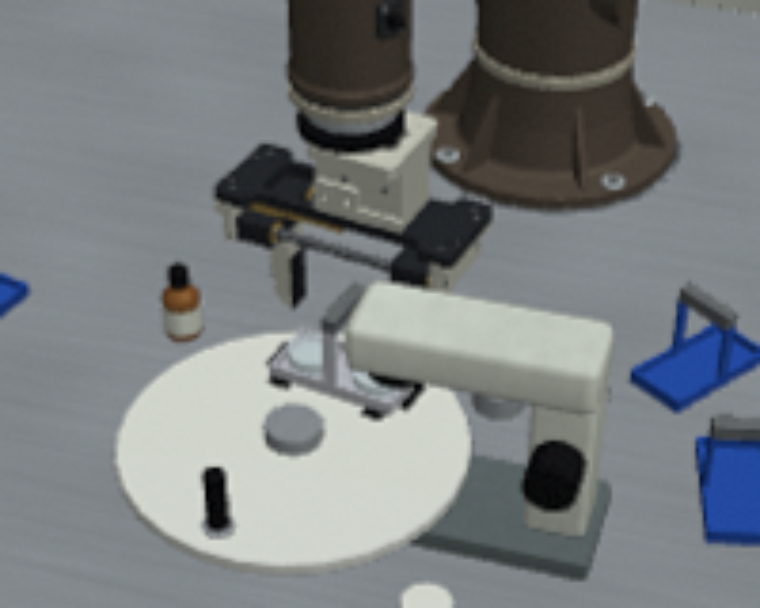

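Emit:
move_arm(steps="0 -0.001 0.001 0 180;0 -0.001 0.001 0 200;0 -0.001 0.001 0 220;0 -0.001 0.001 0 220;0 -0.001 0.001 0 230;0 -0.001 0.001 0 240;0 -0.001 0.001 0 245;0 -0.001 0.001 0 245;0 -0.001 0.001 0 245;0 -0.001 0.001 0 245")

```text
clock: 10.1
position: [0.4388, -0.0561, 0.0867]
ee_rot: [1.338, 1.121, -1.338]
force: [-0.0, -0.2, -0.8]
width: 0.322
```

Emit:
move_arm(steps="0 0 0 0 250;0 0 0 0 250;0 0 0 0 250;0 0 0 0 250;0 0 0 0 250;0 0 0 0 250;0 0 0 0 250")

```text
clock: 10.68
position: [0.4388, -0.0562, 0.0867]
ee_rot: [1.338, 1.121, -1.338]
force: [-0.1, -0.3, -1.6]
width: 0.124
```

Run:
```python
from st import *
grab('wrist','w8'); rel([.4390,-.0552,.086])
```

```text
t 10.7333 pos [ 0.4388 -0.0562  0.0867] F [ 0.1 -0.  -0.6] w 0.123
tool z dir deg -100.1 x [-0. -0. -1.]
shift [ 0.0007  0.     -0.001 ]
```

View pics/w8.png

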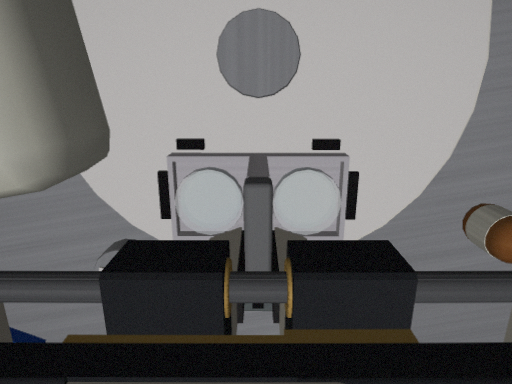

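Gripped at 11.4 mm with no side force. Lift a little first, gently.

Emit:
move_arm(steps="-0.001 0 0 0 255;-0.002 0 0 0 255;-0.004 0 0 0 255;-0.006 0 0 0 255;-0.009 0 0 0 255;-0.012 0 0 0 255;-0.015 0 0 0 255;-0.018 0 0 0 255;-0.02 0 0 0 255;-0.02 0 0 0 255", squeeze=55)

```text
clock: 11.57
position: [0.4391, -0.0561, 0.1072]
ee_rot: [1.338, 1.12, -1.337]
force: [0.7, -1.2, -3.5]
width: 0.122
```

Run:
```python
from st import *
grab('wrist','w9'); rel([.4390,-.0552,.186]);grab('scene','s9')
im=cv2.imread('pics/s9.png'); cv2.imwrite('pics/s9z.png',cv2.resize(im[100:260,150:350],None,fx=3.8,fy=3.8))
```

```text
t 11.6167 pos [ 0.439  -0.0561  0.107 ] F [ 0.8  0.2 -4.2] w 0.121
tool z dir deg -100.1 x [ 0.001 -0.    -1.   ]
shift [-0.079  -0.0001 -0.0009]
```

View pics/w9.png

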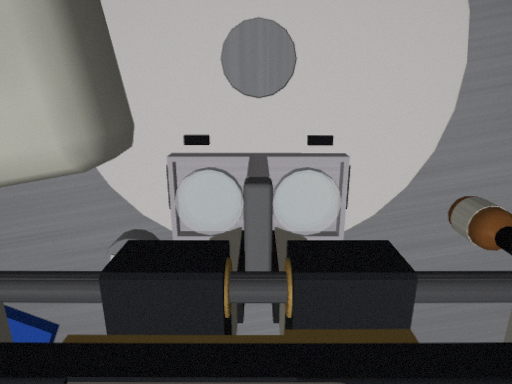

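View pics/s9z.png

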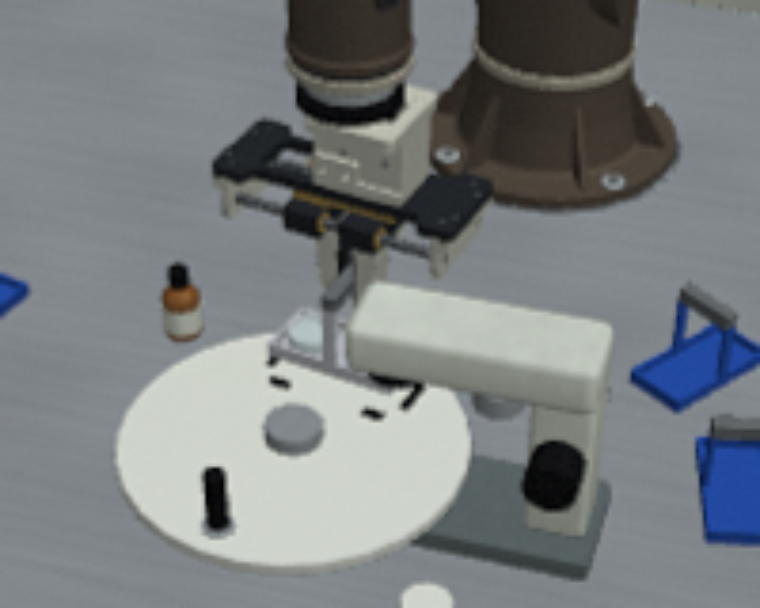

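Emit:
move_arm(steps="-0.003 0 0 0 255;-0.009 0 0 0 255;-0.018 0 0 0 255;-0.028 0 0 0 255;-0.04 0 0 0 255;-0.052 0 0 0 255;-0.063 0 0 0 255;-0.072 0 0 0 255;-0.077 0 0 0 255;-0.079 0 0 0 255")

```text
clock: 12.5
position: [0.4393, -0.0562, 0.1868]
ee_rot: [1.339, 1.119, -1.337]
force: [-0.4, -1.3, -3.7]
width: 0.129
```

Emit:
move_arm(steps="0 0 0 0 255;0 0 0 0 255;0 0 0 0 255;0 0 0 0 255;0 0 0 0 255;0 0 0 0 255;0 0 0 0 255;0 0 0 0 255")

```text
clock: 13.17
position: [0.4388, -0.0561, 0.1856]
ee_rot: [1.338, 1.121, -1.338]
force: [-0.5, -1.0, -3.2]
width: 0.128
```

Run:
```python
from st import *
grab('wrist','wa'); rel([.4390,-.0552,.186]);grab('scene','sa'); s,M=st(); print(abs(s['dq']).max())
im=cv2.imread('pics/sa.png'); cv2.imwrite('pics/saz.png',cv2.resize(im[80:260,130:350],None,fx=3.6,fy=3.6)[:600])
d=load('wa')
print('rim depth pts',depth(d,[[172,158],[345,158],[171,232],[345,232],[258,195],[200,195],[310,195]]).round(4))
```

```text
t 13.2167 pos [ 0.4388 -0.0561  0.1857] F [-0.7 -0.3 -3.8] w 0.125
tool z dir deg -100.1 x [-0. -0. -1.]
shift [-0.0003  0.     -0.0009]
0.0009933310409583583
rim depth pts [[ 0.4854 -0.0137  0.1518]
 [ 0.4681 -0.1101  0.1517]
 [ 0.3931  0.0424  0.0221]
 [ 0.3512 -0.1351 -0.001 ]
 [ 0.4732 -0.0609  0.2113]
 [ 0.4624 -0.0255  0.1564]
 [ 0.4517 -0.0871  0.1573]]
```

View pics/wa.png

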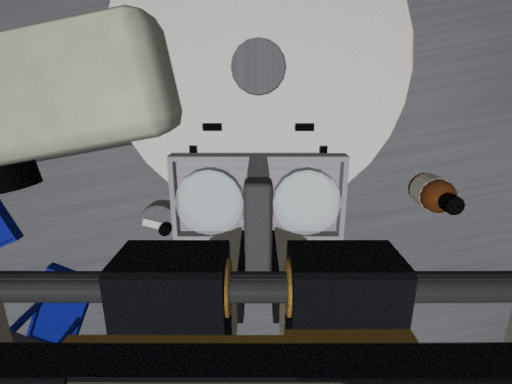

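View pics/saz.png

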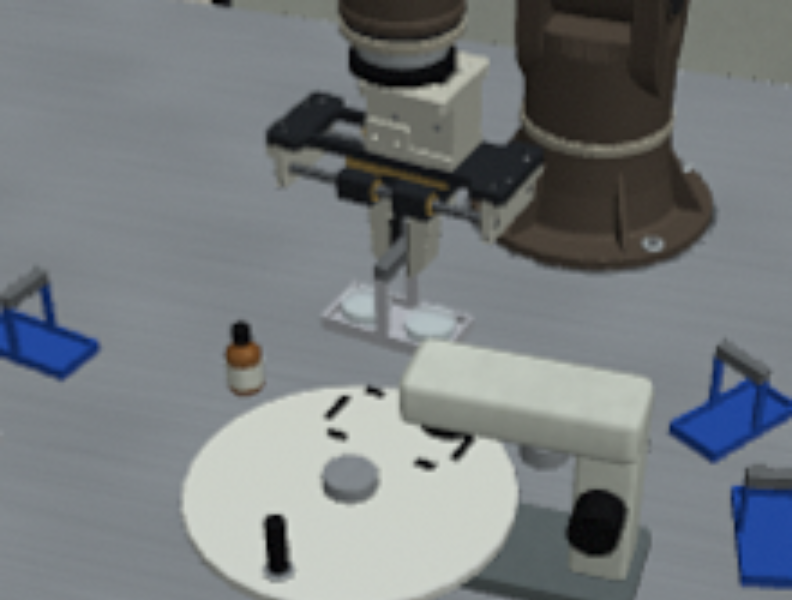

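The wrist view shows the carrier in the same place as before the lift. The dishes are at pixels (210,200) and (307,200). Rim height is equal on both sides (0.1518 and 0.1517 m), so it is level. The arm is still, so I am handing in.

```bash
python3 -c "
from cell import arm
print(arm.sign_off()); s=arm.observe(); print(s['clock'],s['position'],s['width'],s['force'])"
```

```text
the job is handed in; nothing more can be done
None
the job is handed in; nothing more can be done
```

The carrier is hanging in the gripper over the unloading place, about 100 mm above the turntable, and I handed the job in at about 13.2 s. No verdict was reported.

**Turntable:** I gripped the post from above and swung it anticlockwise until it met the end stop. At the stop the position stayed fixed while the force rose from 9 to 20 N. I then opened the gripper and rose clear. A picture afterwards showed the bar in line with the pointer.

**Carrier:** I took the handle bar about 14 mm outward from its middle, because the gripper's body would otherwise have come too close to the inspection head. By calculation that left 5 to 8 mm of clearance. I then lifted it straight up.

**Last checks:**
- **Grip:** the finger opening matched the bar, at 11.5 mm against its 12 mm. The force reading was about 3.5 N, which suits the weight of the loaded carrier.
- **Level and height:** rim heights on the two ends, along the carrier's length, were 0.1518 and 0.1517 m. Tilt across the carrier's width I judged only by its unchanged look in the wrist picture. The underside is about 0.139 m above the bench, or 99 mm above the disc.
- **Dishes and bench:** both dishes were in the carrier, and nothing else looked moved in the pictures. I did not measure those objects again.
- **Stillness:** joint speeds were about 0.001 rad/s.

**Disagreements:** my estimates of the turntable's axis differed between views by up to about 4 mm. This caused a side force of about 15 N partway through the swing, so I corrected the arc before continuing. One approach move also stopped 13 mm short, and I corrected that before gripping the post.

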